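Find the rocking corner of the flange jig and shim it

TASK

One corner of the plate on the flange jig rocks: press down firmly on its ringed corners with the fingertips, one after another, until you find the one that gives way, and push that corner fully down so that its red shim tab kicks up. Let go of the plate, then press that corner's red tab down flat on the bed. Leave the other three tabs half raised as they are, do not lift or drag the plate, and leave the things round the jig alone.

Things in the scene. Friction and masses are not known exactly. Their poses are not given: they have to be found in the camera images.
- jig: fixed dark steel bed of the flange jig, 220 (x) x 340 (y) x 10 mm, origin at the centre of its underside on the bench. x points away from the robot (back), y to the left, turned up to 0.2 rad. Six steel pins, 8 mm thick, stand round the plate's edges to 47 mm above the bench and keep it in place with 2 mm play.
- plate: loose aluminium plate 200 (x) x 210 (y) x 10 mm, a grey flange (150 mm wide, 46 high) bolted on its middle, about 0.75 kg; origin: centre of its underside, 34 mm up, axes as the jig's. Lies on 4 hidden feet; one, at a corner that varies, is 4 mm short: that corner gives about 4 mm when pressed (slowly, 12 N takes it all the way), and rocks back level when let go; the others do not give
- corner_fl (a point): centre of the yellow ring (22 mm wide) painted on the plate's top at its front left corner: the place to press; 44 mm above the bench
- corner_fr (a point): centre of the yellow ring (22 mm wide) painted on the plate's top at its front right corner: the place to press; 44 mm above the bench
- corner_bl (a point): centre of the yellow ring (22 mm wide) painted on the plate's top at its back left corner: the place to press; 44 mm above the bench
- corner_br (a point): centre of the yellow ring (22 mm wide) painted on the plate's top at its back right corner: the place to press; 44 mm above the bench
- tab_fl (a joint): hinge of the red shim tab sticking out sideways from under the front left corner, rad, up is positive: 0 = flat on the bed (its stop), its inner end then fills the gap under the plate; about 0.47 at the start (half raised). Pressing a rocking corner fully down kicks its tab up to about 0.8, where it stays by friction; a firm corner leaves its tab unmoved
- tab_fl_press (a point): where to press the front left red shim tab: on its upper face, 50 mm out from its hinge, 12 mm from its free edge; moves with the tab; 13 mm above the bench when flat. The tab is 20 mm wide, 3 thick; hinge along the jig's x, 12.5 mm above the bench, 100 mm sideways from the jig's middle. 1 to 3 N moves it
- tab_fr (a joint): hinge of the red shim tab sticking out sideways from under the front right corner, rad, up is positive: 0 = flat on the bed (its stop), its inner end then fills the gap under the plate; about 0.47 at the start (half raised). Pressing a rocking corner fully down kicks its tab up to about 0.8, where it stays by friction; a firm corner leaves its tab unmoved
- tab_fr_press (a point): where to press the front right red shim tab: on its upper face, 50 mm out from its hinge, 12 mm from its free edge; moves with the tab; 13 mm above the bench when flat. The tab is 20 mm wide, 3 thick; hinge along the jig's x, 12.5 mm above the bench, 100 mm sideways from the jig's middle. 1 to 3 N moves it
- tab_bl (a joint): hinge of the red shim tab sticking out sideways from under the back left corner, rad, up is positive: 0 = flat on the bed (its stop), its inner end then fills the gap under the plate; about 0.47 at the start (half raised). Pressing a rocking corner fully down kicks its tab up to about 0.8, where it stays by friction; a firm corner leaves its tab unmoved
- tab_bl_press (a point): where to press the back left red shim tab: on its upper face, 50 mm out from its hinge, 12 mm from its free edge; moves with the tab; 13 mm above the bench when flat. The tab is 20 mm wide, 3 thick; hinge along the jig's x, 12.5 mm above the bench, 100 mm sideways from the jig's middle. 1 to 3 N moves it
- tab_br (a joint): hinge of the red shim tab sticking out sideways from under the back right corner, rad, up is positive: 0 = flat on the bed (its stop), its inner end then fills the gap under the plate; about 0.47 at the start (half raised). Pressing a rocking corner fully down kicks its tab up to about 0.8, where it stays by friction; a firm corner leaves its tab unmoved
- tab_br_press (a point): where to press the back right red shim tab: on its upper face, 50 mm out from its hinge, 12 mm from its free edge; moves with the tab; 13 mm above the bench when flat. The tab is 20 mm wide, 3 thick; hinge along the jig's x, 12.5 mm above the bench, 100 mm sideways from the jig's middle. 1 to 3 N moves it
- nut: loose grey hexagon nut 41x47x18 mm, beside the front of the jig; a bystander; origin at the centre of its underside
- union: loose brass-coloured pipe union 41x47x48 mm, beside the front of the jig; a bystander; origin at the centre of its underside
- chalk: loose white chalk stick 12x70x9 mm, behind the jig; a bystander; origin at the centre of its underside
- tape_measure: loose yellow tape measure 68x72x34 mm; a bystander; origin at the centre of its underside
- mug: loose grey-blue mug 85x115x88 mm; a bystander; origin at the centre of its underside
- pliers: loose blue-handled pliers 193x67x14 mm; a bystander; origin at the centre of its underside
- oil_can: loose red oil can with a thin spout, 80x142x174 mm; a bystander; origin at the centre of its underside

How it is judged (in metres and radians):
On the way, in this order (a step that is already met when the one before it is completed fails the run):
1. the rocking corner is pressed down with the fingers on the plate, until its red tab has kicked up (past 0.60 rad) (contact force between the fingers and plate above 0.5 N and value of joint any of tab_fl, tab_fr, tab_bl, tab_br above 0.6 rad), for 0.04 s.
2. that corner's red tab, and no other, is flat on the bed (under 0.08 rad) (((value of joint tab_fl below 0.08 rad and value of joint tab_fr between 0.35 and 0.6 rad and value of joint tab_bl between 0.35 and 0.6 rad and value of joint tab_br between 0.35 and 0.6 rad) or (value of joint tab_fr below 0.08 rad and value of joint tab_fl between 0.35 and 0.6 rad and value of joint tab_bl between 0.35 and 0.6 rad and value of joint tab_br between 0.35 and 0.6 rad) or (value of joint tab_bl below 0.08 rad and value of joint tab_fl between 0.35 and 0.6 rad and value of joint tab_fr between 0.35 and 0.6 rad and value of joint tab_br between 0.35 and 0.6 rad) or (value of joint tab_br below 0.08 rad and value of joint tab_fl between 0.35 and 0.6 rad and value of joint tab_fr between 0.35 and 0.6 rad and value of joint tab_bl between 0.35 and 0.6 rad))), for 0.2 s.
At the end, for the whole second after the job is handed in: the tab of the corner that rocked is flat (under 0.08 rad), the other three still half raised (0.35 to 0.60 rad), and the plate lies level (within 0.015 rad), at rest and within 6 mm of where it was (((value of joint tab_fl below 0.08 rad and value of joint tab_fr between 0.35 and 0.6 rad and value of joint tab_bl between 0.35 and 0.6 rad and value of joint tab_br between 0.35 and 0.6 rad) or (value of joint tab_fr below 0.08 rad and value of joint tab_fl between 0.35 and 0.6 rad and value of joint tab_bl between 0.35 and 0.6 rad and value of joint tab_br between 0.35 and 0.6 rad) or (value of joint tab_bl below 0.08 rad and value of joint tab_fl between 0.35 and 0.6 rad and value of joint tab_fr between 0.35 and 0.6 rad and value of joint tab_br between 0.35 and 0.6 rad) or (value of joint tab_br below 0.08 rad and value of joint tab_fl between 0.35 and 0.6 rad and value of joint tab_fr between 0.35 and 0.6 rad and value of joint tab_bl between 0.35 and 0.6 rad)) and angle between plate's own z axis and vertical below 0.015 rad and distance of plate from where it was at the start of the episode below 0.006 m and linear speed of plate below 0.01 m/s); the robot touches nothing.
It fails at once if the plate is lifted or dragged (its middle moves more than 15 mm, or it tips more than 0.15 rad) (distance of plate from where it was at the start of the episode above 0.015 m or angle between plate's own z axis and vertical above 0.15 rad).
It fails at once if a bystander is moved more than 20 mm (distance of any of nut, union, chalk, tape_measure, mug, pliers, oil_can from where it was at the start of the episode above 0.02 m).
It fails at once if two tabs are pressed flat (value of joint each of tab_fr, tab_fl below 0.08 rad or value of joint each of tab_bl, tab_fl below 0.08 rad or value of joint each of tab_bl, tab_fr below 0.08 rad or value of joint each of tab_br, tab_fl below 0.08 rad or value of joint each of tab_br, tab_fr below 0.08 rad or value of joint each of tab_br, tab_bl below 0.08 rad).
It also fails if it takes over 51 s, if anything falls off the work surface, if the arm or the gripper's body presses on something with over 40 N, if the wrist force passes 120 N, or if a joint passes its speed limit or range.

ROBOT

A 6-joint arm with a two-finger parallel gripper is mounted at the origin on a cart in front of the work surface, level with it; the furniture and walls round the work are solid. World frame = base frame: x ahead of the robot, y to its left, z up, the work surface at z = 0. Lengths are in mm, angles in rad, forces in N, time in s.
With the tool pointing down it reaches from about 350 to 875 mm from the base axis. Payload 4.2 kg.
Tool frame: the origin (TCP) lies between the finger pads; the fingertips stand 17 mm ahead of it and the grasp point (between the pads) lies 2 mm behind it (nose_length is the distance from the TCP to the fingertips, in mm); z points along the fingers, y is the direction in which the jaws open and shut (so a half turn about z gives the same grasp; the last joint's range is limited). The gripper opens to 85 mm and grips with 20 to 120 N. Pads are 22 mm wide; open, the fingers measure 114 mm over their backs; the gripper's body (76 mm by 85 mm) begins 54 mm behind the grasp point. The pads swing forward as they close: fully open they stand 13 mm farther back than shut.
Start: joints at [-1.021, 0.385, 0.008, 0, -1.194, -0.259], TCP at [179.215, -598.733, 248.312] pointing down, gripper open.
Joint ranges: [-3.14, 3.14], [-1.21, 2.06], [-1.07, 1.41], [-3.16, 2.05], [-2.99, -0.16], [-3.1, 3.1]. Speed limits (rad/s): [2.79, 2.79, 3.14, 3.14, 3.14, 3.14].

INTERFACE

Orientations are given as a unit quaternion [x, y, z, w].
In Python, from bench import * gives the robot as it stands.
- The arm moves only by the tool jog_arm, never from a script. Its argument "increments" is a list of rows, each a list of 4 numbers: the shift along the tool's x, y, z in m, then the turn about the tool's z in degrees. A call has 1 to 10 rows; each row is the pose to reach, as a shift and turn from the pose measured when the call began, along the tool's axes at that moment; what a row does not reach only later rows make up. A row lasts 1/8 s, in which the tool goes at most 62.5 mm and 10.7 degrees, less where a joint would pass 70% of its speed; a pose out of reach is approached as far as the arm can. A call with a gripper value outside its range is refused whole. "hand" is the gripper's target within -1 to 1 (fully open at 1, half-way at 0, shut at -1), set as the call begins (left out, the last holds). The fingers move at their own pace and stop on an object; the grip force is fixed at half the most. Time passes only in rows, so rows that repeat a pose let the fingers close. It gives the time, the measured TCP pose, the force and the opening at its end, in the units of the state.
- read_state(): the state, without advancing time (a new reading comes with each control period).
- get_image(name): name is "side" or "top"; returns the picture (400x640x3 uint8, red, green, blue); there is no depth.
- calibration(name): a dict with "fx", "fy", "cx", "cy" (pixels), "position" and "rotation" of the camera in the world. Camera axes: x right, y up, looking along -z (the intrinsics and any distortion apply to the point x, -y, -z); pixel columns grow to the right and rows downward; lengths in mm; the calibration is good to about 2 mm. A picture is of the moment at which its call begins. calibration takes no time and is no camera call.
- job_done(): hands the job in, once; it reports no verdict.
The state is a dict: "clock": time; "joints": joint angles; "joint_vel": joint speeds; "joint_efforts": joint torques, N m; "position": TCP position; "ee_rot": TCP orientation; "contact_force": force on the tool from outside, world axes, zero at the start; "wrist_torque": the same for the moment, N m; "gripper_width": finger opening in mm.
Only numpy, scipy, OpenCV 4.12 (cv2) and the standard library are available. Lean on these libraries where they do the work, as an engineer would, in place of code of your own. Each camera call takes 0.05 s, during which the arm holds its last target.

## Working session

There is one attempt and no reset: what is moved stays moved. The work goes in short steps, Python scripts to look and compute and a tool call to move; the robot and the scene stay as the last step left them, time stands still between calls to the robot, and variables do not carry over. Pictures are saved under pics/ and viewed, and the job is handed in when it is done.

Besides the shell and the picture viewer there is one more tool, called after "Emit:" as a command line: name --pt "numbers of a row" for each row, then --argument value for the rest. jog_arm: Moves the arm, as the interface text tells. Its arguments: {"type":"object","properties":{"increments":{"type":"array"},"hand":{"type":"number"}},"required":["increments"]}

```bash
mkdir -p pics
python3 - <<'E'
from bench import *
import cv2
for n in("top","side"):
    cv2.imwrite(f"pics/{n}0.png",get_image(n)[:,:,::-1]); print(n,calibration(n))
print(read_state())
E
```

```text
top {'fx': 458.33417024095894, 'fy': 458.33417024095894, 'cx': 316.72517111551883, 'cy': 205.22352476998824, 'position': array([ 291.60963498,   -6.78510772, 1807.33547234]), 'rotation': array([-0.05212106,  0.05121689,  0.71337369, -0.69696355])}
side {'fx': 432.0273484786854, 'fy': 432.0273484786854, 'cx': 326.6662889925206, 'cy': 191.172349463922, 'position': array([  568.71862211, -1071.60014079,  1023.74774065]), 'rotation': array([0.41231321, 0.01332508, 0.00314566, 0.91093927])}
{'clock': 0.1, 'joints': array([-1.02138192e+00,  3.85479617e-01,  6.77827209e-03, -3.79650636e-04,
       -1.19400090e+00, -2.58616609e-01]), 'joint_vel': array([ 1.40160061e-03, -3.20493459e-03,  1.48399458e-03,  1.43693306e-03,
        6.38110005e-05, -1.06982100e-03]), 'joint_efforts': array([-7.63527328e-05, -3.93321347e+01,  1.88928151e+01,  4.19796288e+00,
       -2.61630848e-03,  3.55279710e-06]), 'position': array([ 179.07870142, -598.2993194 ,  247.34535454]), 'ee_rot': array([-1.44817787e-01,  9.89457866e-01,  9.45595751e-04, -2.12383543e-04]), 'contact_force': array([0.92977765, 0.10192482, 0.41764939]), 'wrist_torque': array([0.03780951, 0.03585164, 0.04527125]), 'gripper_width': 85.43150830726226}
```

View pics/top0.png

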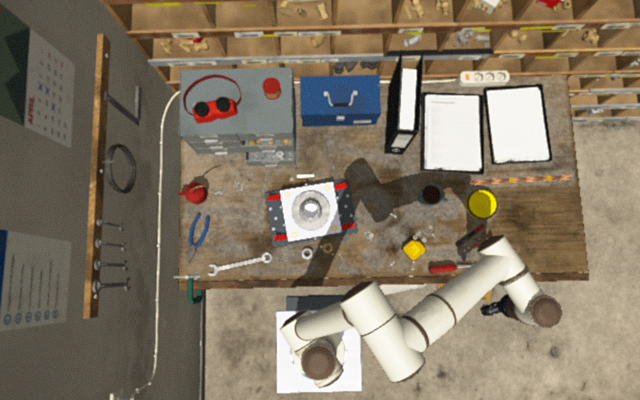

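View pics/side0.png

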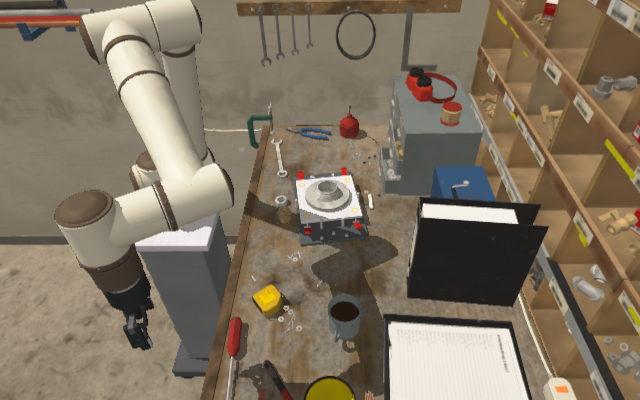

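The top view shows the jig around (312,210), with the white plate and red tabs. The side view shows it around (330,205). I'll zoom in on both.

```bash
cat > h.py <<'E'
from bench import *
import numpy as np, cv2
from scipy.spatial.transform import Rotation as R
def ray(n,u,v):
    c=calibration(n); q=np.array(c['rotation'])
    M=R.from_quat(q).as_matrix() if q.shape==(4,) else q
    d=np.array([(u-c['cx'])/c['fx'],-(v-c['cy'])/c['fy'],-1.])
    return np.array(c['position']),M@d
def onz(n,u,v,z):
    p,d=ray(n,u,v); return p+d*(z-p[2])/d[2]
def pix(n,P):
    c=calibration(n); M=R.from_quat(c['rotation']).as_matrix()
    x=M.T@(np.array(P,float)-c['position']); return np.array([c['cx']+c['fx']*x[0]/-x[2], c['cy']-c['fy']*x[1]/-x[2]])
def crop(img,x0,y0,x1,y1,s,name):
    cv2.imwrite('pics/'+name,cv2.resize(img[y0:y1,x0:x1,::-1],None,fx=s,fy=s,interpolation=cv2.INTER_CUBIC))
E
python3 - <<'E'
from h import *
s=cv2.imread('pics/top0.png')[:,:,::-1];crop(s,255,165,375,255,6,'topz.png')
s=cv2.imread('pics/side0.png')[:,:,::-1];crop(s,265,155,385,245,6,'sidez.png')
E
```

```text
(no output)
```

View pics/topz.png

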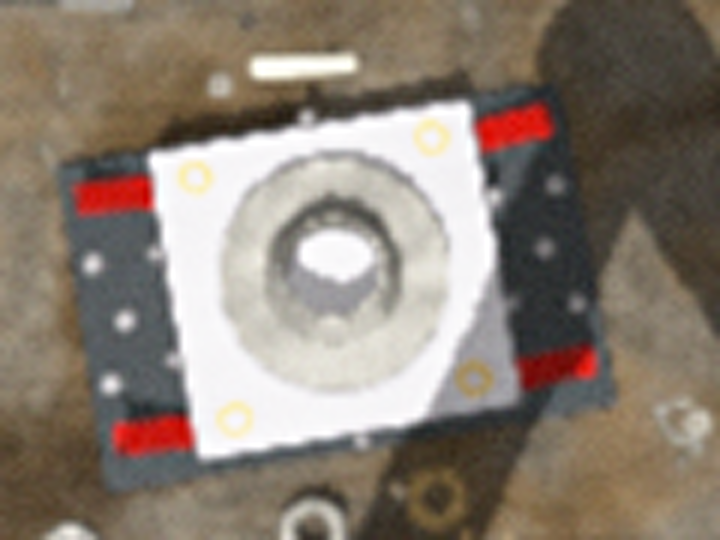

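View pics/sidez.png

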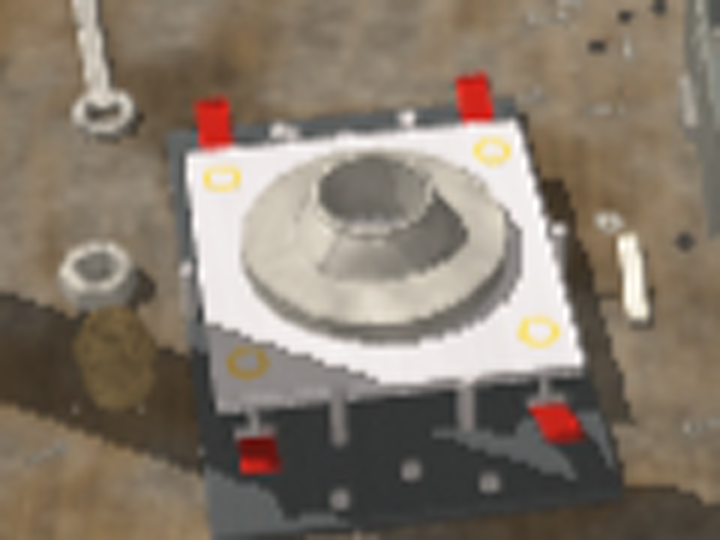

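Zoomed top view shows four rings at (196,177), (432,137), (235,419) and (474,378). In the zoomed side view they are at (491,151), (538,331), (222,179) and (248,362).

Run:
```python
from h import *
T=dict(bl=(196,177),br=(432,137),fl=(235,419),fr=(474,378))
S=dict(bl=(491,151),br=(538,331),fl=(222,179),fr=(248,362))
f=lambda X,x0:(X+.5)/6-.5+x0
P={}
for k in T:
    a=onz('top',f(T[k][0],255),f(T[k][1],165),44); b=onz('side',f(S[k][0],265),f(S[k][1],155),44)
    P[k]=(a+b)/2; print(k,a.round(1),b.round(1))
for a,b in(('bl','br'),('fl','fr'),('bl','fl'),('br','fr')): print(a,b,np.linalg.norm(P[a]-P[b]).round(1),P[b]-P[a])
m=sum(P.values())/4
w=(P['bl']-P['br']+P['fl']-P['fr'])/2; psi=np.arctan2(-w[0],w[1]); print(m,psi)
v=(P['bl']+P['br']-P['fl']-P['fr']); print(np.arctan2(v[1],v[0]))
```

```text
bl [598.  106.5  44. ] [597.7 104.7  44. ]
br [620.9 -47.7  44. ] [620.6 -48.8  44. ]
fl [439.8  83.6  44. ] [440.2  80.6  44. ]
fr [462.6 -70.6  44. ] [463.5 -72.1  44. ]
bl br 155.5 [  22.8601185  -153.84336407    0.        ]
fl fr 155.1 [ 2.30638431e+01 -1.53419789e+02 -5.68434189e-14]
bl fl 159.6 [-157.88099701  -23.49324567    0.        ]
br fr 159.4 [-1.57677272e+02 -2.30696710e+01 -5.68434189e-14]
[530.42369455  17.0243777   44.        ] 0.14836309587593155
0.14650011733383694
```

```bash
cat >> h.py <<'E'
YAW=0.147; C=np.array([530.4,17.0])
def jig(x,y): c,s=np.cos(YAW),np.sin(YAW); return C+[c*x-s*y,s*x+c*y]
PT={a+b:jig(80*(1 if a=='b' else -1),77.5*(1 if b=='l' else -1)) for a in'bf' for b in 'lr'}
def delta(xy,z):
    s=read_state(); M=R.from_quat(s['ee_rot']).as_matrix()
    d=M.T@(np.array([*xy,z])-s['position'])/1000
    # turn about tool z so tool y lies along jig y (mod pi)
    jy=M.T@np.array([-np.sin(YAW),np.cos(YAW),0]); t=np.degrees(np.arctan2(-jy[0],jy[1])); t=(t+90)%180-90
    print('delta',d.round(4),'turn',t.round(2),'clock',round(s['clock'],2),'pos',s['position'].round(1),'F',s['contact_force'].round(1),'j',s['joints'].round(2),'tool axes x,z',M[:,0].round(3),M[:,2].round(3))
E
python3 - <<'E'
from h import *
print(PT); delta(PT['fr'],150)
E
```

```text
{'bl': array([598.18568116, 105.38185012]), 'br': array([620.88870959, -47.94646592]), 'fl': array([439.91129041,  81.94646592]), 'fr': array([462.61431884, -71.38185012])}
delta [-0.4227  0.4234  0.0981] turn 8.23 clock 0.1 pos [ 179.1 -598.3  247.3] F [0.9 0.1 0.4] j [-1.02  0.39  0.01 -0.   -1.19 -0.26] tool axes x,z [-0.958 -0.287  0.   ] [-0.001  0.002 -1.   ]
```

Emit:
jog_arm --pt "-0.04 0.04 0 1" --pt "-0.08 0.08 0 2" --pt "-0.12 0.12 0 3" --pt "-0.16 0.16 0 4" --pt "-0.2 0.2 0 5" --pt "-0.24 0.24 0 6" --pt "-0.28 0.28 0 7" --pt "-0.32 0.32 0 8" --pt "-0.36 0.36 0.02 8.2" --pt "-0.4 0.4 0.04 8.2" --hand -1

```text
clock: 1.35
position: [448.1, -98.5, 207.8]
ee_rot: [-0.074, 0.997, 0.001, 0.0]
contact_force: [1.2, -1.0, 0.1]
gripper_width: -0.2
```

```bash
python3 -c "
from h import *
delta(PT['fr'],75)"
```

```text
delta [-0.0182  0.0244  0.1328] turn 0.04 clock 1.35 pos [448.1 -98.5 207.8] F [ 1.2 -1.   0.1] j [ 0.14  0.14 -0.44 -0.   -0.99 -1.56] tool axes x,z [-0.989 -0.147 -0.001] [ 0.     0.002 -1.   ]
```

Emit:
jog_arm --pt "-0.018 0.024 0.02 0" --pt "-0.018 0.024 0.07 0" --pt "-0.018 0.024 0.11 0" --pt "-0.018 0.024 0.13 0" --pt "-0.018 0.024 0.13 0" --pt "-0.018 0.024 0.13 0"

```text
clock: 2.1
position: [463.1, -71.8, 78.6]
ee_rot: [-0.074, 0.997, 0.001, 0.001]
contact_force: [1.0, 0.2, -0.4]
gripper_width: 0.3
```

Run:
```python
from h import *
delta(PT['fr'],61)
a=get_image('top');crop(a,255,165,375,255,6,'t1.png')
a=get_image('side');crop(a,265,125,385,245,5,'s1.png')
```

```text
delta [0.0005 0.0005 0.0176] turn 0.06 clock 2.1 pos [463.1 -71.8  78.6] F [ 1.   0.2 -0.4] j [ 0.19  0.33 -0.59 -0.   -0.65 -1.61] tool axes x,z [-0.989 -0.147 -0.002] [ 0.002  0.002 -1.   ]
```

View pics/s1.png

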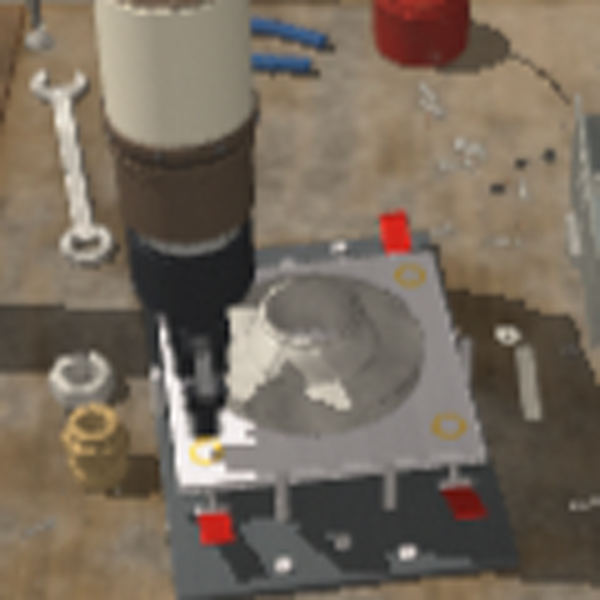

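View pics/t1.png

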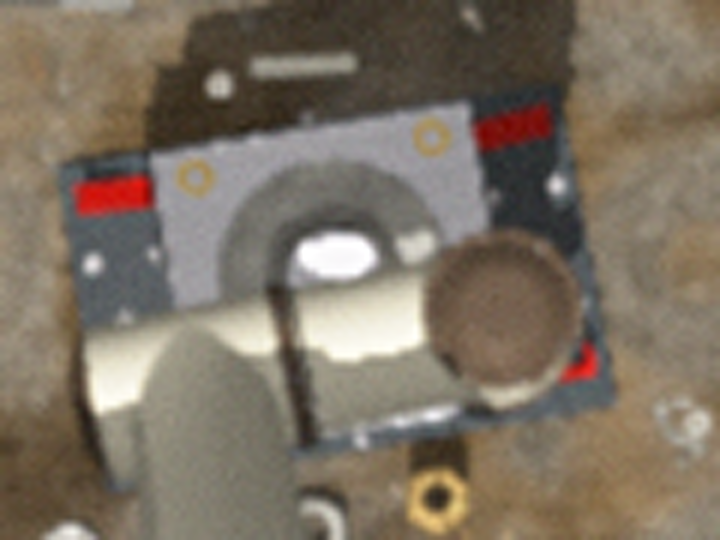

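The side view shows the shut fingers just above the front right ring at (205,450), so I'm pressing slowly.

Emit:
jog_arm --pt "0 0 0.008 0" --pt "0 0 0.014 0" --pt "0 0 0.016 0" --pt "0 0 0.018 0" --pt "0 0 0.018 0" --pt "0 0 0.019 0" --pt "0 0 0.02 0" --pt "0 0 0.02 0"

```text
clock: 3.2
position: [463.4, -71.8, 60.9]
ee_rot: [-0.074, 0.997, 0.001, 0.002]
contact_force: [-5.1, 1.7, 17.7]
gripper_width: -0.1
```

Emit:
jog_arm --pt "0 0 0.001 0" --pt "0 0 0.002 0" --pt "0 0 0.002 0" --pt "0 0 0.002 0"

```text
clock: 3.7
position: [463.4, -71.8, 60.9]
ee_rot: [-0.075, 0.997, 0.001, 0.002]
contact_force: [-4.8, 1.7, 18.3]
gripper_width: 0.3
```

Emit:
jog_arm --pt "0 0 -0.03 0" --pt "0 0 -0.06 0" --pt "0 0.04 -0.06 0" --pt "0 0.08 -0.06 0" --pt "0 0.12 -0.06 0" --pt "0 0.155 -0.06 0" --pt "0 0.155 -0.04 0" --pt "0 0.155 -0.02 0" --pt "0 0.155 -0.012 0" --pt "0 0.155 -0.012 0"

```text
clock: 4.95
position: [440.1, 81.2, 72.8]
ee_rot: [-0.075, 0.997, 0.0, 0.001]
contact_force: [1.2, -0.1, -0.1]
gripper_width: -0.1
```

```bash
python3 -c "
from h import *
delta(PT['fl'],61)"
```

```text
delta [0.0001 0.0007 0.0118] turn 0.16 clock 4.95 pos [440.1  81.2  72.8] F [ 1.2 -0.1 -0.1] j [ 0.55  0.31 -0.64  0.   -0.61 -1.97] tool axes x,z [-0.989 -0.149 -0.003] [ 0.003  0.001 -1.   ]
```

Emit:
jog_arm --pt "0 0 0.006 0" --pt "0 0 0.01 0" --pt "0 0 0.012 0" --pt "0 0 0.013 0" --pt "0 0 0.014 0" --pt "0 0 0.014 0" --pt "0 0 0.015 0" --pt "0 0 0.015 0"

```text
clock: 5.95
position: [440.2, 81.2, 60.9]
ee_rot: [-0.076, 0.997, 0.0, 0.002]
contact_force: [-9.5, -0.9, 29.8]
gripper_width: 0.5
```

The front left corner is firm (30 N at 60.9 mm), so back left is next.

Emit:
jog_arm --pt "0 0 -0.03 0" --pt "0 0 -0.06 0" --pt "-0.04 0 -0.06 0" --pt "-0.08 0 -0.06 0" --pt "-0.12 0 -0.06 0" --pt "-0.16 0 -0.06 0" --pt "-0.16 0 -0.04 0" --pt "-0.16 0 -0.02 0" --pt "-0.16 0 -0.012 0" --pt "-0.16 0 -0.012 0"

```text
clock: 7.2
position: [598.2, 105.2, 73.1]
ee_rot: [-0.076, 0.997, -0.0, 0.001]
contact_force: [-1.0, -0.6, 0.6]
gripper_width: -0.1
```

```bash
python3 -c "
from h import *
delta(PT['bl'],61)"
```

```text
delta [-0.      0.0002  0.0121] turn 0.25 clock 7.2 pos [598.2 105.2  73.1] F [-1.  -0.6  0.6] j [ 0.44  0.53 -0.25  0.   -0.79 -1.86] tool axes x,z [-0.989 -0.151 -0.002] [ 0.002 -0.    -1.   ]
```

Emit:
jog_arm --pt "0 0 0.006 0" --pt "0 0 0.01 0" --pt "0 0 0.012 0" --pt "0 0 0.013 0" --pt "0 0 0.014 0" --pt "0 0 0.014 0" --pt "0 0 0.015 0" --pt "0 0 0.015 0"

```text
clock: 8.2
position: [598.2, 105.2, 61.0]
ee_rot: [-0.076, 0.997, -0.0, 0.001]
contact_force: [-5.8, 0.8, 13.8]
gripper_width: -0.1
```

Emit:
jog_arm --pt "0 0 0.002 0" --pt "0 0 0.004 0" --pt "0 0 0.004 0" --pt "0 0 0.004 0" --pt "0 0 0.004 0"

```text
clock: 8.82
position: [598.2, 105.2, 61.0]
ee_rot: [-0.077, 0.997, -0.001, 0.002]
contact_force: [-8.0, -0.2, 19.4]
gripper_width: 0.2
```

Back left is firm, so I'm going to back right.

Emit:
jog_arm --pt "0 0 -0.03 0" --pt "0 0 -0.06 0" --pt "0 -0.04 -0.06 0" --pt "0 -0.08 -0.06 0" --pt "0 -0.12 -0.06 0" --pt "0 -0.155 -0.06 0" --pt "0 -0.155 -0.04 0" --pt "0 -0.155 -0.02 0" --pt "0 -0.155 -0.012 0" --pt "0 -0.155 -0.012 0"

```text
clock: 10.07
position: [621.8, -47.9, 73.0]
ee_rot: [-0.077, 0.997, -0.001, 0.002]
contact_force: [-0.5, -0.1, 0.4]
gripper_width: -0.2
```

```bash
python3 -c "
from h import *
delta(PT['br'],61)"
```

```text
delta [0.0009 0.0001 0.012 ] turn 0.4 clock 10.07 pos [621.8 -47.9  73. ] F [-0.5 -0.1  0.4] j [ 0.18  0.55 -0.21  0.   -0.81 -1.6 ] tool axes x,z [-0.988 -0.153 -0.003] [ 0.003 -0.001 -1.   ]
```

Emit:
jog_arm --pt "0.001 0 0.006 0" --pt "0.001 0 0.01 0" --pt "0.001 0 0.012 0" --pt "0.001 0 0.013 0" --pt "0.001 0 0.014 0" --pt "0.001 0 0.015 0" --pt "0.001 0 0.016 0" --pt "0.001 0 0.017 0" --pt "0.001 0 0.018 0" --pt "0.001 0 0.018 0"

```text
clock: 11.32
position: [621.1, -48.1, 57.2]
ee_rot: [-0.077, 0.997, -0.001, 0.002]
contact_force: [-3.8, 1.0, 12.0]
gripper_width: 0.0
```

Run:
```python
from h import *
a=get_image('side');crop(a,265,125,385,245,5,'s2.png')
```

```text
(no output)
```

View pics/s2.png

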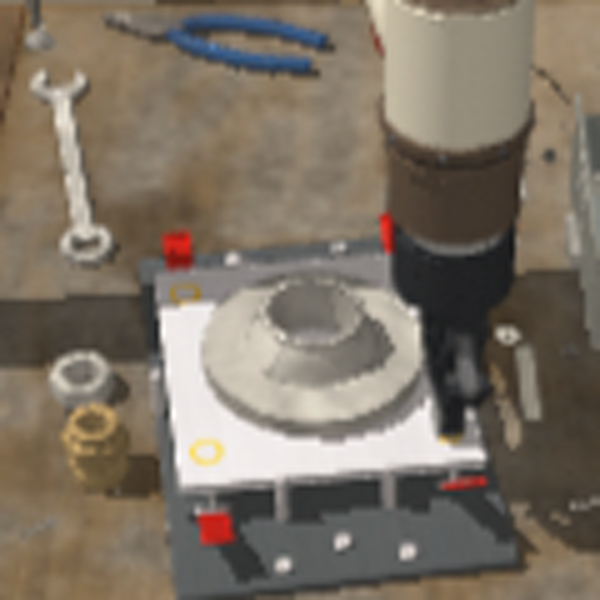

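Back right gave 4 mm, and its tab now stands steeper at (463,484), seen almost edge-on. I'll push a little further to be sure, then release.

Emit:
jog_arm --pt "0 0 0.002 0" --pt "0 0 0.003 0" --pt "0 0 0.003 0" --pt "0 0 0.003 0"

```text
clock: 11.88
position: [621.1, -48.1, 57.2]
ee_rot: [-0.078, 0.997, -0.001, 0.002]
contact_force: [-6.1, 1.0, 15.2]
gripper_width: -0.0
```

Emit:
jog_arm --pt "0 0 -0.003 0" --pt "0 0 -0.007 0" --pt "0 0 -0.02 0" --pt "0 0 -0.05 0" --pt "0 -0.03 -0.06 0" --pt "0 -0.065 -0.06 0" --pt "0 -0.065 -0.06 0"

```text
clock: 12.75
position: [631.2, -114.1, 117.8]
ee_rot: [-0.076, 0.997, -0.002, 0.003]
contact_force: [0.6, -0.3, -0.4]
gripper_width: 0.2
```

Run:
```python
from h import *
f=lambda X,x0:(X+.5)/6-.5+x0
c,s=np.cos(YAW),np.sin(YAW)
for (u,v,z) in((550,107,40),(552,135,40),(72,202,40),(593,361,40)):
    p=onz('top',f(u,255),f(v,165),z)[:2]-C; print((c*p[0]+s*p[1]).round(1),(-s*p[0]+c*p[1]).round(1))
delta(jig(80,-140),85)
a=get_image('side');crop(a,265,125,385,245,5,'s3.png')
a=get_image('top');crop(a,255,165,375,255,6,'t3.png')
```

```text
87.3 -157.0
68.7 -154.9
78.2 161.0
-81.7 -154.5
delta [0.0006 0.0046 0.0328] turn 0.33 clock 12.75 pos [ 631.2 -114.1  117.8] F [ 0.6 -0.3 -0.4] j [ 0.07  0.52 -0.12  0.   -0.92 -1.49] tool axes x,z [-0.988 -0.152 -0.005] [ 0.006 -0.003 -1.   ]
```

View pics/s3.png

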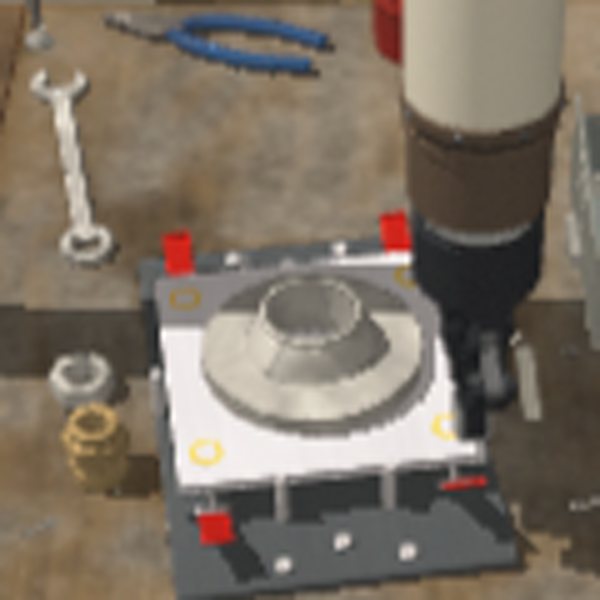

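View pics/t3.png

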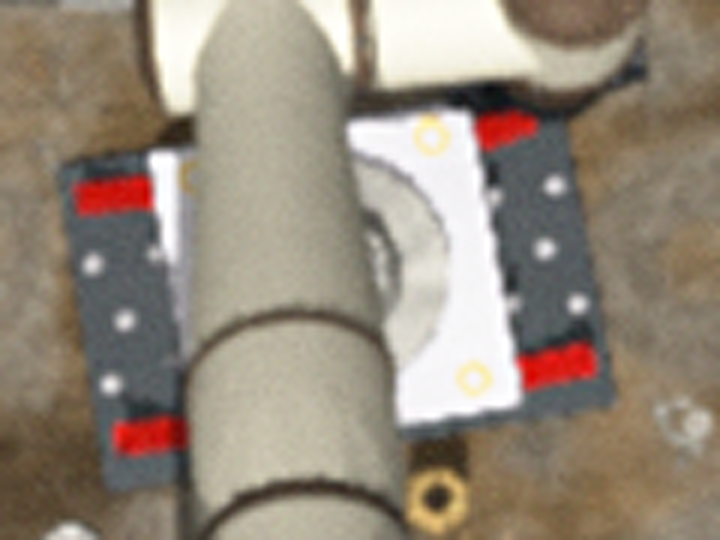

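In the top view the back right tab is kicked up and foreshortened, ending at (537,120); the others look unchanged and the plate is level. Next I press the tab down.

Emit:
jog_arm --pt "0 0.003 0.03 0" --pt "0 0.003 0.038 0" --pt "0 0.003 0.046 0" --pt "0 0.003 0.054 0" --pt "0 0.003 0.062 0" --pt "0 0.003 0.068 0" --pt "0 0.003 0.074 0" --pt "0 0.003 0.08 0" --pt "0 0.003 0.085 0" --pt "0 0.003 0.087 0"

```text
clock: 14.1
position: [630.5, -109.6, 30.0]
ee_rot: [-0.077, 0.997, -0.001, 0.002]
contact_force: [-1.5, 0.7, 4.9]
gripper_width: -0.1
```

Emit:
jog_arm --pt "0 0 0.002 0" --pt "0 0 0.003 0" --pt "0 0 0.003 0" --pt "0 0 0.003 0"

```text
clock: 14.6
position: [630.7, -109.6, 29.7]
ee_rot: [-0.078, 0.997, -0.002, 0.002]
contact_force: [-4.7, 1.1, 11.9]
gripper_width: -0.0
```

Emit:
jog_arm --pt "0 0 -0.01 0" --pt "0 0 -0.04 0" --pt "0 0 -0.09 0" --pt "0 -0.05 -0.13 0" --pt "0 -0.1 -0.17 0" --pt "0.05 -0.15 -0.19 0" --pt "0.1 -0.2 -0.2 0" --pt "0.13 -0.24 -0.2 0" --pt "0.13 -0.24 -0.2 0"

```text
clock: 15.72
position: [536.4, -369.3, 230.8]
ee_rot: [-0.075, 0.997, -0.002, 0.003]
contact_force: [-0.9, 0.3, -0.8]
gripper_width: -0.1
```

Run:
```python
from h import *
a=get_image('side');crop(a,265,125,385,245,5,'s4.png')
a=get_image('top');crop(a,255,165,375,255,6,'t4.png')
```

```text
(no output)
```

View pics/s4.png

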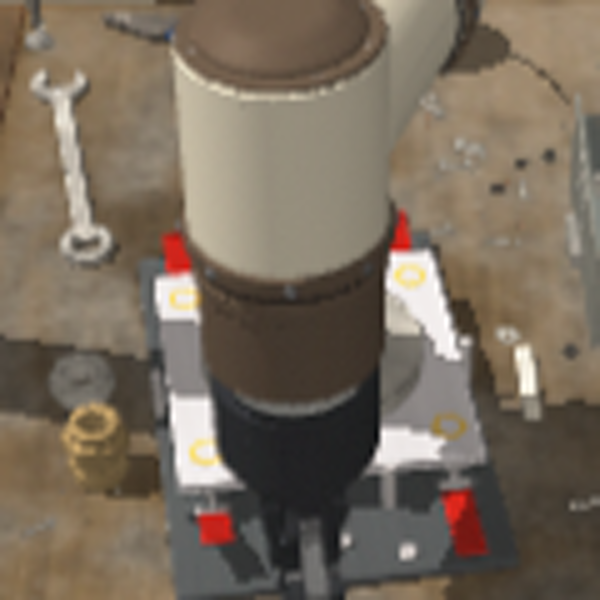

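View pics/t4.png

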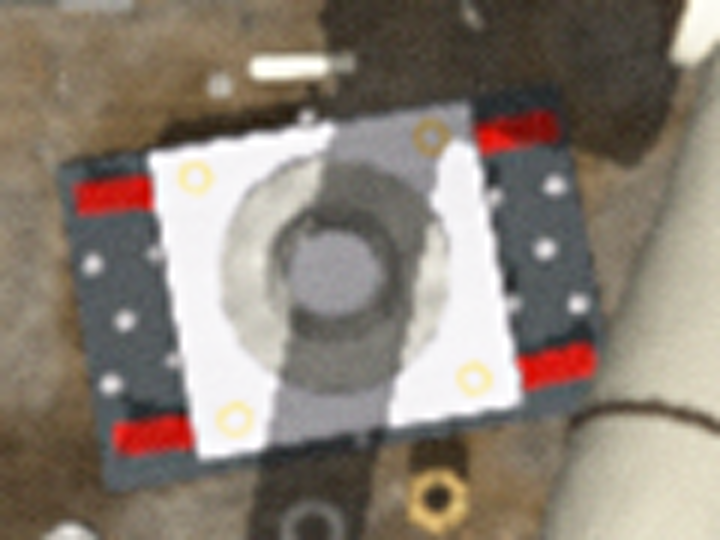

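The side view shows the back right tab lying long, with its free edge near (470,554). The plate rings are where they were, and the other tabs still look raised. I'll check the numbers.

Run:
```python
from h import *
for a in (0,.08,.2,.47):
    p=jig(80,-100-62*np.cos(a)); q=pix('side',[*p,14+62*np.sin(a)]); print(a,(q-[265,125]+.5)*5-.5)
T=dict(bl=(196,177),br=(432,137),fl=(235,419),fr=(474,378))
```

```text
0 [471.32096956 550.12083056]
0.08 [471.4779383  544.53161022]
0.2 [471.49394117 535.32824895]
0.47 [470.5635215 511.7218711]
```

```bash
python3 -c "
from bench import *
print(read_state()['contact_force'],job_done())"
```

```text
the job is handed in; nothing more can be done
[ 0.23539341  0.70142034 -0.18644768] None
```

The back right corner was the one that rocked. I pushed it fully down until its tab kicked up, let go, pressed that tab flat, moved the arm clear and handed the job in at about 16 s of the 51 s allowed. The hand-in gives no verdict, so success rests on the checks below.

- **Corners:** Front right (18 N), front left (30 N) and back left (19 N) stayed firm, with the tool stopping at 61 mm each time. Back right went down 4 mm at 12 N and was then held at 15 N.
- **Back right tab:** The press ended with the fingertips at about 13 mm above the bench, which is the flat height. In the last side view its free edge is at row 554, against 550 predicted for flat and 545 for 0.08 rad.
- **Everything else:** The plate's rings are at the same pixels as before. The other three tabs look unchanged, though I judged that by eye, and in the last side view the arm partly hid the two left ones. The bystanders near the jig had not visibly moved. The robot was touching nothing, with force readings under 1 N.

No check failed or disagreed.

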